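Shut and lock the access panel of the imaging-plate reader

ROBOT

A 6-joint arm with a two-finger parallel gripper is mounted at the origin on the work surface. World frame = base frame: x ahead of the robot, y to its left, z up, the work surface at z = 0. Lengths are in mm, angles in rad, forces in N, time in s.
With the tool pointing down it reaches from about 350 to 975 mm from the base axis. Payload 7.1 kg.
Tool frame: the origin (TCP) lies at the centre of the arm's flange, where the gripper is bolted on; the fingertips stand 182 mm ahead of it and the grasp point (between the pads) lies 163 mm ahead of it; z points along the fingers, y is the line along which they close (so a half turn about z gives the same grasp; the last joint's range is limited). The gripper opens to 88 mm and grips with 3 to 60 N. Pads are 20 mm wide; open, the fingers measure 115 mm over their backs; the gripper's body (75 mm by 178 mm) begins 61 mm behind the grasp point.
Start: joints at [1.289, 0.423, 1.63, -0, 1.089, -0.019], TCP at [162.335, 603.534, 404.675] pointing down, gripper open.
Joint ranges: [-3, 3], [-0.9, 2.11], [0.09, 2.58], [-1.31, 4.45], [0.11, 2.69], [-2.54, 2.54]. Speed limits (rad/s): [2.39, 2.39, 3.01, 3.14, 3.14, 3.14].

INTERFACE

Orientations are given as a rotation vector (axis times angle).
In Python, from workcell import readout, get_image, ctrl gives the robot as it stands.
- The arm moves only by the tool step_arm, never from a script. Its argument "targets" is a list that holds one entry, the list of rows, each a list of 7 numbers: the shift along the world's x, y, z as a fraction of full scale, then the turn, a rotation vector about the world's x, y, z as a fraction of full scale, then the opening, from 0 (shut) to 1 (fully open). In form: [[[dx, dy, dz, wx, wy, wz, claw], ...]]. A call has exactly 5 rows; each row shifts and turns the commanded pose from where the row before left it; what a row does not reach is not made up. Full scale, the value 1, is 0.05 m for a shift and 4 degrees for a turn. A row lasts 1/8 s, in which the tool goes at most 62.5 mm and 10.7 degrees, less where a joint would pass 70% of its speed; a pose out of reach is approached as far as the arm can. A call with a number of a shift or a turn outside -1 to 1 is refused whole. A call with a gripper value outside its range is refused whole. The fingers move at their own pace and stop on an object; the grip force is fixed at half the most. Time passes only in rows, so rows that do not move let the fingers close, or fill a call up. It gives the time, the measured TCP pose, the force, the opening and the grip force at its end, in the units of the state.
- readout.get_obs(): the state, without advancing time (a new reading comes with each control period).
- get_image(name): name is "side" or "top" or "wrist"; returns a dict with "pixels" (400x640x3 uint8, red, green, blue), "intrinsics" (3x3 intrinsics, pixels), "k1" (the pictures are not rectified: a ray, as slopes to the right and down, at radius r is drawn at 1 + k1 r^2 times it, then the intrinsics apply), "extrinsics" (4x4, takes a point from world to camera coordinates). Camera axes: x right, y down, z forward; pixel columns grow to the right and rows downward; lengths in mm; the calibration is good to about 2 mm. A picture is of the moment at which its call begins. There is no depth.
- ctrl.close_job(): hands the job in; it is judged then, once.
The state is a dict: "t": time; "qpos": joint angles; "qvel": joint speeds; "joint_torque": joint torques, N m; "ee_pos": TCP position; "orientation": TCP orientation; "ft_force": force on the tool from outside, world axes, zero at the start; "moment": the same for the moment, N m; "width": finger opening in mm; "grasp_force": force on a finger pad.
Only numpy, scipy, OpenCV 4.12 (cv2) and the standard library are available. Lean on these libraries where they do the work, as an engineer would, in place of code of your own. Each camera call takes 0.05 s, during which the arm holds its last target. There are 200 camera calls.

TASK

The access panel on top of the imaging-plate reader stands ajar on its springy hinge. Set a fingertip in the slot of its round quarter-turn latch, press the panel down until it is fully shut, and, while still pressing, turn the latch a quarter turn clockwise (seen from above) to its stop, so that the panel stays locked shut once you withdraw the finger. Do not open the panel any further, and leave the bottle, the mouse and the small jar where they stand.

Things in the scene. Friction and masses are not known exactly. Their poses are not given: they have to be found in the camera images.
- slot (a point): Centre of the latch slot's floor, on the turning axis; x along the slot, z up, turning with the latch. The latch is an aluminium disc 96 mm across near the panel's front edge, flush (2 mm proud) in a black ring; a slot 40 mm wide, 17 mm deep, black floor, upright walls, crosses it from rim to rim. Floor height above the work surface: 95 mm with the panel shut, 12 to 17 mm more while ajar.
- latch (a joint): Latch angle (rad), growing clockwise from above. 0 open, slot along reader x; 1.571 locked at a hard stop, slot along reader y. Stays where left. A finger 30 mm off the axis, led round it, turns it with 2 to 8 N. A hidden tongue passes under a fixed bar from 0.9 rad on, only with the panel within about 0.01 rad of shut; turned while the panel is ajar it will not lock.
- panel (a joint): Panel angle (rad): 0 fully shut at its stop, grows as the front edge rises. Hinge along the panel's rear edge, 130 mm behind the latch's axis. A spring holds it up at 0.09 to 0.13. Pressing at the slot takes some 5 N at first, 7 to 11 N fully shut; let go unlocked it springs up. Locked and let go it rests at about 0.01.
- panel_front (a point): Middle of the top face of the dark grey panel, 10 mm back from its front edge. The panel is 205 mm front to rear, 330 mm across and 12 mm thick; its top lies 110 mm above the work surface when shut.
- reader: The imaging-plate reader: a fixed low cream housing, 320 mm (x) by 340 mm (y), 110 mm high. Origin at the centre of its underside on the work surface; x points from its front to its rear, z up. With the panel shut the latch's axis stands at x = -75 mm, y = 0 in this frame. The rear 100 mm of the top is a fixed deck.
- bottle_mid (a point): Middle of a loose white water bottle with a yellow cap, 68 mm across, 165 mm tall, standing beside the reader. Leave alone.
- mouse_mid (a point): Middle of a loose black computer mouse, 100 x 60 x 32 mm, lying beside the reader. Leave alone.
- jar_mid (a point): Middle of a loose small amber jar, 42 mm across, 50 mm tall, standing on the reader's rear deck. Leave alone.

How it is judged (in metres and radians):
At the end, for the whole second after the job is handed in: The latch is turned to at least 1.4 rad (stop at 1.571), the panel stays shut within 0.025 rad (5 mm at its front edge) by itself, and bottle, mouse and jar are within 20 mm of where they stood (value of joint latch above 1.4 rad and value of joint panel below 0.025 rad and velocity of joint panel below 0.05 rad/s and distance of each of bottle_mid, mouse_mid, jar_mid from where it was at the start of the episode below 0.02 m); the robot touches nothing.
It fails at once if the panel is lifted or opened further than it stood (value of joint panel above 0.2 rad).
It fails at once if the bottle, the mouse or the jar is moved (distance of any of bottle_mid, mouse_mid, jar_mid from where it was at the start of the episode above 0.02 m).
It also fails if it takes over 38 s, if anything falls off the work surface, if the arm or the gripper's body presses on something with over 40 N, if the wrist force passes 120 N, or if a joint passes its speed limit or range.

## Working session

There is one attempt and no reset: what is moved stays moved. The work goes in short steps, Python scripts to look and compute and a tool call to move; the robot and the scene stay as the last step left them, time stands still between calls to the robot, and variables do not carry over. Pictures are saved under pics/ and viewed, at most 10 in all, crops included, and the job is handed in when it is done.

Besides the shell and the picture viewer there is one more tool, called after "Call:" as a command line: name --argument value ..., lists and objects as JSON in quotes. step_arm: Moves the arm, as the interface text tells. Shift numbers are shares of 0.05 m and turn numbers shares of 4 degrees, none past 1 either way. Its arguments: {"type":"object","properties":{"targets":{"type":"array"}},"required":["targets"]}

```bash
mkdir -p pics
cat > h.py <<'E'
import numpy as np,cv2
from workcell import readout,get_image,ctrl
def ray(im,u,v):
    K=np.array(im["intrinsics"]);k1=im["k1"];E=np.array(im["extrinsics"])
    p=cv2.undistortPoints(np.array([[[u,v]]],float),K,np.array([k1,0,0,0.]))[0,0]
    R=E[:3,:3];c=-R.T@E[:3,3];d=R.T@np.array([p[0],p[1],1]);return c,d
def onz(im,u,v,z):
    c,d=ray(im,u,v);return c+d*(z-c[2])/d[2]
def proj(im,P):
    E=np.array(im["extrinsics"]);K=np.array(im["intrinsics"])
    return cv2.projectPoints(np.array(P,float).reshape(-1,1,3),cv2.Rodrigues(E[:3,:3])[0],E[:3,3],K,np.array([im["k1"],0,0,0.]))[0][:,0]
E
python3 - <<'E'
from h import *
import pickle
d={}
for n in("top","side","wrist"):
    im=get_image(n);d[n]=im
    cv2.imwrite(f"pics/{n}0.png",np.array(im["pixels"])[:,:,::-1])
    E=np.array(im["extrinsics"]);print(n,(-E[:3,:3].T@E[:3,3]).round(),im["k1"],E[2,:3].round(2))
pickle.dump(d,open("d0.pkl","wb"))
print(readout.get_obs())
E
```

```text
top [ 545.   66. 1134.] -0.11353285934873585 [ 0.05 -0.01 -1.  ]
side [ 223. -613.  657.] -0.09524974141619554 [ 0.41  0.7  -0.59]
wrist [ 94. 622. 385.] -0.00815409795324504 [ 0.24 -0.07 -0.97]
{'t': 0.15, 'qpos': array([ 1.28898544e+00,  4.23682400e-01,  1.63048068e+00,  1.32841401e-05,
        1.08858648e+00, -1.89660894e-02]), 'qvel': array([ 0.00144017, -0.00064045, -0.00311848, -0.00133141, -0.00110972,
        0.00063239]), 'joint_torque': array([-1.35873086e-05, -5.44988966e+01, -2.73919308e+01,  6.43496099e-02,
        2.05034710e-02, -8.67562858e-05]), 'ee_pos': array([162.28937999, 603.35059643, 404.0827362 ]), 'orientation': array([-4.11673445e-01, -3.11431598e+00,  1.79388217e-03]), 'ft_force': array([-0.68275257,  0.79776098,  0.82210822]), 'moment': array([-0.00476402, -0.02016678,  0.03546723]), 'grasp_force': 0.0, 'width': 88.08063702196745}
```

View pics/top0.png

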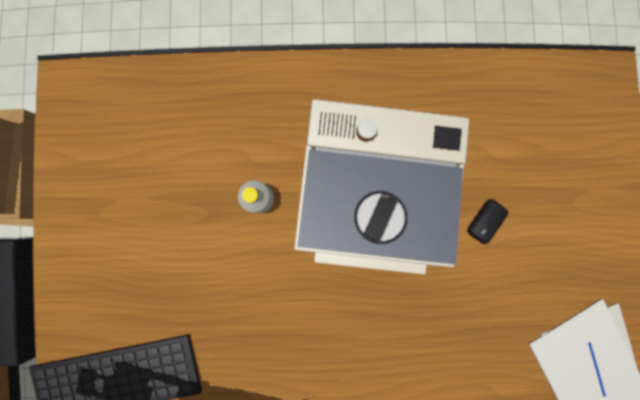

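View pics/side0.png

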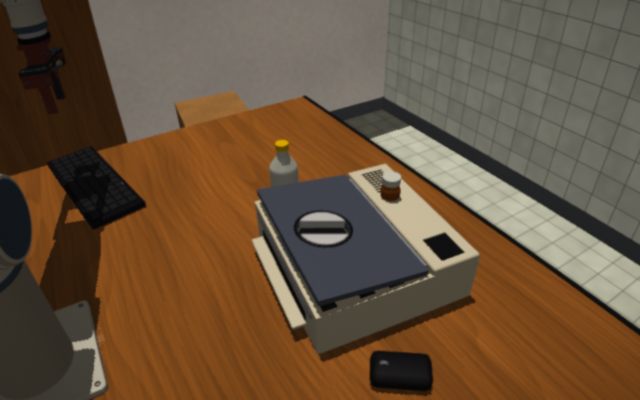

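The top view shows the reader at columns 297–468, with the latch near (381,217). Its slot is already about 20° clockwise of reader x. The bottle is at (255,197), the mouse at (488,221) and the jar at (367,129). In the side view the latch is at (323,228).

Run:
```python
from h import *
import pickle
d=pickle.load(open("d0.pkl","rb"))
res={}
for n,(cu,cv),r in(("top",(381,217),34),("side",(323,228),36)):
    im=d[n];p=np.array(im["pixels"]).astype(int)
    yy,xx=np.mgrid[:400,:640];reg=np.hypot(xx-cu,(yy-cv)*(1 if n=="top" else 1.6))<r
    m=((p.min(2)>115)&(p.max(2)-p.min(2)<40)&reg).astype(np.uint8)
    cs=[c for c in cv2.findContours(m,0,2)[0] if cv2.contourArea(c)>30]
    print(n,[ (cv2.contourArea(c),c[:,0].mean(0).round()) for c in cs])
    h=cv2.convexHull(np.vstack(cs));e=cv2.fitEllipse(h);print(e);res[n]=e[0]
    if n=="top":
        sl=(cv2.fillConvexPoly(np.zeros_like(m),h,1)>0)&(p.max(2)<80)
        pts=np.argwhere(sl)[:,::-1].astype(np.float32)
        l=cv2.fitLine(pts,2,0,.01,.01).ravel();print("slot",len(pts),l)
        a=onz(im,l[2]-20*l[0],l[3]-20*l[1],126);b=onz(im,l[2]+20*l[0],l[3]+20*l[1],126)
        print("slot mid",(a+b)/2,"ang",np.degrees(np.arctan2(*(b-a)[1::-1])))
c1,d1=ray(d["top"],*res["top"]);c2,d2=ray(d["side"],*res["side"])
s=np.linalg.lstsq(np.c_[d1,-d2],c2-c1,rcond=None)[0]
print("latch",c1+s[0]*d1,c2+s[1]*d2)
# reader housing: cream mask
im=d["top"];p=np.array(im["pixels"]).astype(int)
m=((p.min(2)>150)).astype(np.uint8);m[:90]=0;m[170:]=0;m[:,:295]=0;m[:,480:]=0
c=max(cv2.findContours(m,0,2)[0],key=cv2.contourArea);h=cv2.minAreaRect(c);print(h)
for a in ((312,100),(469,118)):print("rear corner",onz(im,*a,110))
hsv=cv2.cvtColor(np.array(im["pixels"]),cv2.COLOR_RGB2HSV)
pm=cv2.inRange(hsv,(105,40,50),(130,160,140));pm[:140]=0;pm[275:]=0;pm[:,:290]=0;pm[:,475:]=0
c=max(cv2.findContours(pm,0,2)[0],key=cv2.contourArea);r=cv2.minAreaRect(c);b=cv2.boxPoints(r)
print("panel");print(np.c_[b,[onz(im,*q,120)[:2] for q in b]].round(1))
for n,q,z in(("bottle",(250,195),160),("mouse",(488,221),25),("jar",(367,129),160)):print(n,onz(im,*q,z).round())
```

```text
top [(3449.5, array([388., 213.]))]
((380.95196533203125, 217.0449981689453), (67.63780975341797, 67.83013916015625), 138.23959350585938)
slot 924 [ 3.6897197e-01 -9.2944050e-01  3.7985715e+02  2.1750217e+02]
slot mid [545.90587347 -64.73770731 126.        ] ang -23.26376358641712
side [(302.0, array([325., 239.])), (226.0, array([321., 216.]))]
((323.0404052734375, 227.84396362304688), (31.49822235107422, 49.89922332763672), 95.5875244140625)
latch [546.72585888 -67.22626972 124.05563925] [547.60289324 -67.68737471 124.11788138]
((386.35369873046875, 142.81707763671875), (159.24227905273438, 70.23446655273438), 6.34019136428833)
rear corner [797.82221189  70.08592964 110.        ]
rear corner [ 754.09460694 -265.54863528  110.        ]Traceback (most recent call last):
  File "<stdin>", line 28, in <module>
ValueError: max() iterable argument is empty
```

Call:
step_arm --targets '[[[0.3, -0.53, 0, 0, 0, -0.98, 0.57], [0.3, -0.53, 0, 0, 0, -0.98, 0.57], [0.3, -0.53, 0, 0, 0, -0.98, 0.57], [0.3, -0.53, 0, 0, 0, -0.98, 0.57], [0.3, -0.53, 0, 0, 0, -0.98, 0.57]]]'

```text
t: 0.78
ee_pos: [237.7, 470.1, 404.5]
orientation: [-0.939, -2.998, 0.001]
ft_force: [-0.3, 0.6, 0.4]
width: 50.6
grasp_force: 0.0
```

Call:
step_arm --targets '[[[0.3, -0.53, 0, 0, 0, -0.98, 0.57], [0.3, -0.53, 0, 0, 0, -0.98, 0.57], [0.3, -0.53, 0, 0, 0, -0.98, 0.57], [0.3, -0.53, 0, 0, 0, -0.98, 0.57], [0.3, -0.53, 0, 0, 0, -0.98, 0.57]]]'

```text
t: 1.4
ee_pos: [312.7, 337.6, 404.6]
orientation: [-1.436, -2.794, 0.0]
ft_force: [0.5, 0.1, 0.2]
width: 49.8
grasp_force: 0.0
```

Call:
step_arm --targets '[[[0.3, -0.53, 0, 0, 0, -0.98, 0.57], [0.3, -0.53, 0, 0, 0, -0.98, 0.57], [0.3, -0.53, 0, 0, 0, -0.98, 0.57], [0.3, -0.53, 0, 0, 0, -0.98, 0.57], [0.3, -0.53, 0, 0, 0, -0.98, 0.57]]]'

```text
t: 2.02
ee_pos: [387.6, 205.1, 404.6]
orientation: [-1.89, -2.509, 0.0]
ft_force: [0.6, 0.1, 0.2]
width: 50.1
grasp_force: 0.0
```

Call:
step_arm --targets '[[[0.3, -0.53, 0, 0, 0, -0.98, 0.57], [0.3, -0.53, 0, 0, 0, -0.98, 0.57], [0.3, -0.53, 0, 0, 0, -0.98, 0.57], [0.3, -0.53, 0, 0, 0, -0.98, 0.57], [0.3, -0.53, 0, 0, 0, -0.98, 0.57]]]'

```text
t: 2.65
ee_pos: [462.7, 72.6, 404.6]
orientation: [-2.29, -2.151, 0.0]
ft_force: [0.1, 0.4, 0.0]
width: 50.2
grasp_force: 0.0
```

Run:
```python
from h import *
import pickle
im=get_image("wrist");pickle.dump(im,open("w1.pkl","wb"))
cv2.imwrite("pics/w1.png",np.array(im["pixels"])[:,:,::-1])
print(proj(im,[[547,-67,124],[547+48,-67,124],[547,-67+48,124]]))
d=pickle.load(open("d0.pkl","rb"));im=d["top"];g=np.array(im["pixels"]).astype(int)
print(g[217,345:420].min(1))
```

```text
[[401.06953961 324.81923524]
 [445.11243453 322.28982593]
 [401.84921746 285.66086346]]
[131 131 130 129 129 129 129 125 112  86  71  98 151 191 206 210 212 211
 211 210 210 210 208 204 189 156 107  71  62  61  61  62  62  60  60  60
  61  61  61  60  59  60  58  62  83 123 166 194 204 207 207 206 208 207
 208 208 207 201 183 147  99  79  91 109 116 117 116 116 116 116 116 116
 116 115 117]
```

View pics/w1.png

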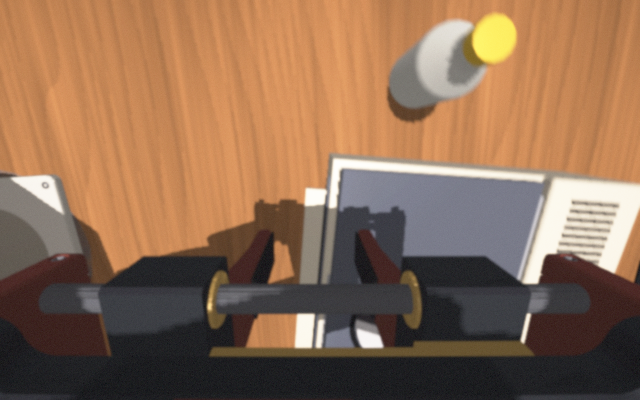

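The gripper blocks the latch in the wrist view; only its rim shows near (365,335). I'll refine from the top and side pictures already taken.

Run:
```python
from h import *
import pickle
d=pickle.load(open("d0.pkl","rb"));im=d["top"];p=np.array(im["pixels"]).astype(int)
yy,xx=np.mgrid[:400,:640];m=((p.min(2)>150)&(np.hypot(xx-381,yy-217)<34)).astype(np.uint8)
cs=[c for c in cv2.findContours(m,0,2)[0] if cv2.contourArea(c)>30]
h=cv2.convexHull(np.vstack(cs));e=cv2.fitEllipse(h);print(e)
k=cv2.fillConvexPoly(np.zeros_like(m),h,1)
k=(k>0)&(p.min(2)<100);pts=np.argwhere(k)[:,::-1].astype(np.float32)
l=cv2.fitLine(pts,2,0,.01,.01).ravel();print(len(pts),l)
z=110
a=onz(im,l[2]-20*l[0],l[3]-20*l[1],z);b=onz(im,l[2]+20*l[0],l[3]+20*l[1],z)
print("slot floor mid",(a+b)/2,np.degrees(np.arctan2(*(b-a)[1::-1])))
print("disc",onz(im,*e[0],124))
c1,d1=ray(im,*e[0]);c2,d2=ray(d["side"],323.04,227.84)
s=np.linalg.lstsq(np.c_[d1,-d2],c2-c1,rcond=None)[0];print(c1+s[0]*d1,c2+s[1]*d2)
```

```text
((380.4191589355469, 216.99781799316406), (45.53689193725586, 47.354820251464844), 124.96369934082031)
681 [  0.4032696  -0.9150812 380.3348    216.98238  ]
slot floor mid [546.98519866 -67.84540515 110.        ] -25.400032233772414
disc [546.84881634 -66.13148379 124.        ]
[546.8502352  -66.22935556 123.25017416] [548.08364586 -66.87831015 123.33721353]
```

Call:
step_arm --targets '[[[0.337, -0.556, 0, 0, 0, -1, 0.57], [0.337, -0.556, 0, 0, 0, -1, 0.57], [0.337, -0.556, 0, 0, 0, -1, 0.57], [0.337, -0.556, 0, 0, 0, -1, 0.57], [0.337, -0.556, 0, 0, 0, -1, 0.57]]]'

```text
t: 3.32
ee_pos: [546.9, -66.0, 404.5]
orientation: [-2.628, -1.721, 0.0]
ft_force: [0.1, -0.8, 0.1]
width: 50.4
grasp_force: 0.0
```

Call:
step_arm --targets '[[[0, 0, -0.45, 0, 0, -0.45, 0.57], [0, 0, -0.45, 0, 0, 0, 0.57], [0, 0, -0.45, 0, 0, 0, 0.57], [0, 0, -0.25, 0, 0, 0, 0.57], [0, 0, 0, 0, 0, 0, 0.57]]]'

```text
t: 3.95
ee_pos: [546.3, -65.2, 323.9]
orientation: [-2.652, -1.682, 0.002]
ft_force: [-0.8, -0.8, 0.6]
width: 49.8
grasp_force: 0.0
```

Run:
```python
from h import *
from scipy.spatial.transform import Rotation as R
o=readout.get_obs();r=R.from_rotvec(o["orientation"]).as_matrix();print(o["ee_pos"],r.round(3),o["qpos"],o["ft_force"])
im=get_image("side");g=np.array(im["pixels"])[150:310,220:460,::-1]
cv2.imwrite("pics/s1.png",cv2.resize(g,None,fx=3.3,fy=3.3,interpolation=2))
t=o["ee_pos"]+r[:,2]*182;print(t, proj(im,[t+r[:,1]*32,t-r[:,1]*32,[547,-66.5,124]]))
```

```text
[546.33240617 -65.21095231 323.91441125] [[ 0.426  0.905 -0.002]
 [ 0.905 -0.426  0.   ]
 [-0.001 -0.002 -1.   ]] [-1.40437944e-01  4.24695469e-01  1.85317783e+00  5.04462615e-05
  8.65653002e-01  2.99947576e-01] [-0.78399384 -0.83221621  0.6140262 ]
[545.98492622 -65.15476838 141.91475164] [[338.64100612 218.67574455]
 [304.15618748 221.32665176]
 [322.43462971 227.65725948]]
```

View pics/s1.png

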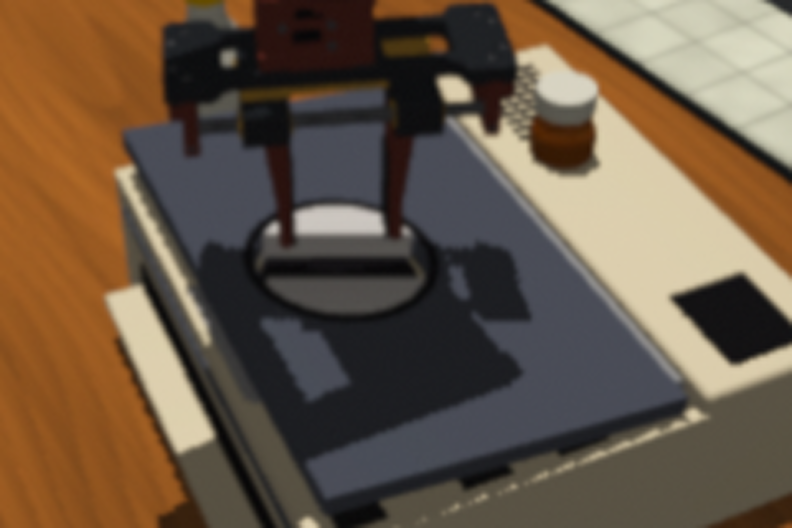

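The fingertips hang over the slot, at crop (288,240) and (395,235). Going down.

Call:
step_arm --targets '[[[0.01, -0.026, -0.2, 0, 0, 0, 0.57], [0, 0, -0.2, 0, 0, 0, 0.57], [0, 0, -0.12, 0, 0, 0, 0.57], [0, 0, -0.06, 0, 0, 0, 0.57], [0, 0, 0, 0, 0, 0, 0.57]]]'

```text
t: 4.62
ee_pos: [547.0, -66.8, 295.4]
orientation: [-2.653, -1.682, 0.001]
ft_force: [0.0, -0.4, 0.1]
width: 50.2
grasp_force: 0.0
```

Call:
step_arm --targets '[[[0, 0, -0.06, 0, 0, 0, 0.57], [0, 0, -0.06, 0, 0, 0, 0.57], [0, 0, -0.06, 0, 0, 0, 0.57], [0, 0, -0.06, 0, 0, 0, 0.57], [0, 0, 0, 0, 0, 0, 0.57]]]'

```text
t: 5.25
ee_pos: [547.1, -66.8, 283.5]
orientation: [-2.653, -1.682, 0.0]
ft_force: [-1.2, -0.2, 2.8]
width: 50.0
grasp_force: 1.1
```

Call:
step_arm --targets '[[[0, 0, -0.04, 0, 0, 0, 0.57], [0, 0, -0.04, 0, 0, 0, 0.57], [0, 0, -0.04, 0, 0, 0, 0.57], [0, 0, -0.02, 0, 0, 0, 0.57], [0, 0, 0, 0, 0, 0, 0.57]]]'

```text
t: 5.88
ee_pos: [547.1, -66.8, 277.2]
orientation: [2.653, 1.682, 0.0]
ft_force: [-3.1, 0.3, 10.1]
width: 50.2
grasp_force: 5.0
```

Call:
step_arm --targets '[[[0, 0, -0.02, 0, 0, 0, 0.57], [0, 0, -0.02, 0, 0, 0, 0.57], [0, 0, 0, 0, 0, 0, 0.57], [0, 0, 0, 0, 0, 0, 0.57], [0, 0, 0, 0, 0, 0, 0.57]]]'

```text
t: 6.5
ee_pos: [547.1, -66.8, 277.0]
orientation: [2.653, 1.682, 0.001]
ft_force: [-9.2, 1.5, 27.7]
width: 50.0
grasp_force: 14.0
```

Call:
step_arm --targets '[[[0, 0, 0.01, 0, 0, -1, 0.57], [0, 0, 0, 0, 0, -1, 0.57], [0, 0, 0, 0, 0, -1, 0.57], [0, 0, 0, 0, 0, -1, 0.57], [0, 0, 0, 0, 0, -1, 0.57]]]'

```text
t: 7.12
ee_pos: [546.7, -67.0, 277.0]
orientation: [2.906, 1.193, -0.002]
ft_force: [-10.2, -0.8, 25.7]
width: 49.8
grasp_force: 12.7
```

Call:
step_arm --targets '[[[0, 0, 0, 0, 0, -1, 0.57], [0, 0, 0, 0, 0, -1, 0.57], [0, 0, 0, 0, 0, -1, 0.57], [0, 0, 0, 0, 0, -1, 0.57], [0, 0, 0, 0, 0, -1, 0.57]]]'

```text
t: 7.75
ee_pos: [546.2, -67.1, 277.0]
orientation: [3.069, 0.67, -0.004]
ft_force: [-13.0, -2.6, 28.0]
width: 49.8
grasp_force: 13.9
```

Call:
step_arm --targets '[[[0, 0, 0, 0, 0, -1, 0.57], [0, 0, 0, 0, 0, -1, 0.57], [0, 0, 0, 0, 0, -1, 0.57], [0, 0, 0, 0, 0, -1, 0.57], [0, 0, 0, 0, 0, -1, 0.57]]]'

```text
t: 8.38
ee_pos: [545.7, -67.1, 276.9]
orientation: [3.139, 0.127, -0.006]
ft_force: [-14.4, -1.2, 30.5]
width: 50.2
grasp_force: 15.1
```

Run:
```python
from h import *
o=readout.get_obs();print(o["ft_force"],o["moment"],o["qpos"][5])
im=get_image("side");g=np.array(im["pixels"])[150:310,220:460,::-1]
cv2.imwrite("pics/s2.png",cv2.resize(g,None,fx=3.3,fy=3.3,interpolation=2))
```

```text
[-14.4141879   -1.17469827  30.45735928] [-0.31130442  2.81824664  0.09735428] 1.3471435249562496
```

View pics/s2.png

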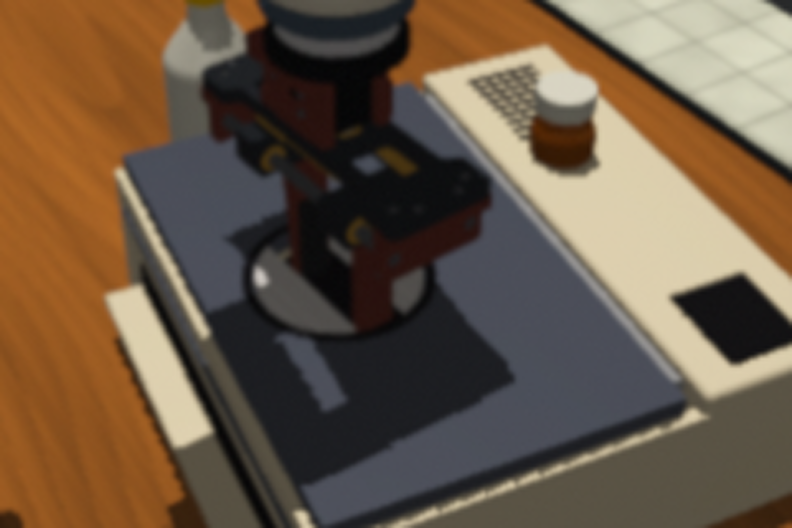

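The picture shows the panel down, with its front edge level on the housing. The slot has followed the fingers round to about (300–390, 240–320) in the crop. I'll keep turning to the stop.

Call:
step_arm --targets '[[[0, 0, 0, 0, 0, -1, 0.57], [0, 0, 0, 0, 0, -1, 0.57], [0, 0, 0, 0, 0, -1, 0.57], [0, 0, 0, 0, 0, 0, 0.57], [0, 0, 0, 0, 0, 0, 0.57]]]'

```text
t: 9.05
ee_pos: [545.4, -67.0, 276.9]
orientation: [3.135, -0.198, -0.008]
ft_force: [-15.8, -2.1, 31.3]
width: 50.1
grasp_force: 15.6
```

```bash
python3 -c "
from h import *
o=readout.get_obs();print(o['ft_force'],o['moment'],o['qpos'][5])"
```

```text
[-15.79174468  -2.09344963  31.31659716] [-0.19123652  2.96200462  0.08565665] 1.5542794111537654
```

Call:
step_arm --targets '[[[0, 0, 0, 0, 0, -1, 0.57], [0, 0, 0, 0, 0, -1, 0.57], [0, 0, 0, 0, 0, -1, 0.57], [0, 0, 0, 0, 0, 0, 0.57], [0, 0, 0, 0, 0, 0, 0.57]]]'

```text
t: 9.68
ee_pos: [547.6, -66.7, 277.1]
orientation: [3.098, -0.524, 0.004]
ft_force: [-5.6, 1.3, 20.7]
width: 50.0
grasp_force: 14.8
```

```bash
python3 -c "
from h import *
o=readout.get_obs();print(o['ft_force'],o['moment'],o['qpos'][5])"
```

```text
[-5.61293532  1.25081925 20.68281747] [0.2065062  0.96306095 0.41213701] 1.763259174748739
```

Call:
step_arm --targets '[[[0, 0, 0, 0, 0, -1, 0.57], [0, 0, 0, 0, 0, -1, 0.57], [0, 0, 0, 0, 0, 0, 0.57], [0, 0, 0, 0, 0, 0, 0.57], [0, 0, 0, 0, 0, 0, 0.57]]]'

```text
t: 10.3
ee_pos: [546.2, -65.1, 277.0]
orientation: [-3.055, 0.731, 0.005]
ft_force: [-12.1, 11.0, 28.9]
width: 50.4
grasp_force: 38.1
```

```bash
python3 -c "
from h import *
o=readout.get_obs();print(o['ft_force'],o['moment'],o['orientation'],o['qpos'][5])"
```

```text
[-12.07458291  11.04319532  28.88076859] [2.13566212 2.03670655 2.40405236] [-3.05517356  0.73089981  0.00466404] 1.8995700028358606
```

The z moment has jumped to 2.4 N m, so the latch is at its stop. I'll relax the turn and withdraw.

Call:
step_arm --targets '[[[0, 0, 0.02, 0, 0, 1, 0.57], [0, 0, 0.05, 0, 0, 1, 0.57], [0, 0, 0.1, 0, 0, 0.9, 0.57], [0, 0, 0.2, 0, 0, 0, 0.57], [0, 0, 0.4, 0, 0, 0, 0.57]]]'

```text
t: 10.92
ee_pos: [546.8, -66.8, 313.5]
orientation: [-3.112, 0.43, 0.002]
ft_force: [-0.1, 0.8, 0.4]
width: 50.3
grasp_force: 0.0
```

Call:
step_arm --targets '[[[-0.2, 0, 0.8, 0, 0, 0, 0.57], [-0.5, 0, 0.8, 0, 0, 0, 0.57], [-0.7, 0, 0.5, 0, 0, 0, 0.57], [-0.7, 0.3, 0, 0, 0, 0, 0.57], [-0.5, 0.3, 0, 0, 0, 0, 0.57]]]'

```text
t: 11.55
ee_pos: [415.6, -36.6, 419.3]
orientation: [-3.112, 0.432, -0.002]
ft_force: [0.4, 0.6, 0.7]
width: 50.1
grasp_force: 0.0
```

Run:
```python
from h import *
o=readout.get_obs();print(o["ft_force"],o["ee_pos"],o["t"])
a=np.array(get_image("side")["pixels"])[140:300,220:460,::-1]
b=np.array(get_image("top")["pixels"])[90:280,230:520,::-1]
a=cv2.resize(a,(600,400));b=cv2.resize(b,(600,393))
c=np.vstack([a,b]);cv2.imwrite("pics/e.png",cv2.resize(c,None,fx=.75,fy=.75))
```

```text
[0.44091764 0.57890668 0.67599488] [415.61399868 -36.56529092 419.26630244] 11.55
```

View pics/e.png

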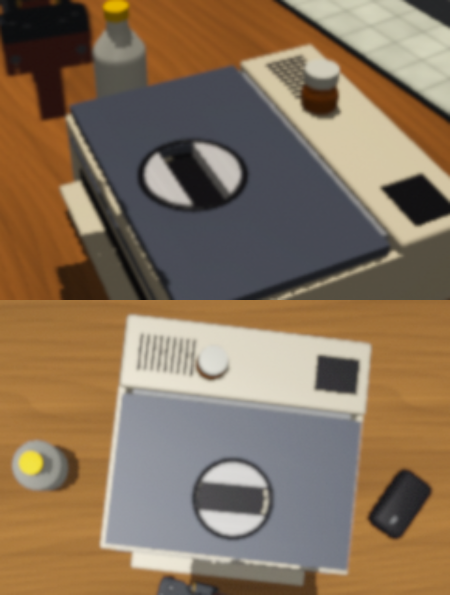

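The slot now lies along reader y, from (195,497) to (270,500) in the lower crop. The panel stays flush and the bottle, mouse and jar have not moved, so I'm handing in.

```bash
python3 -c "
from h import *
print(ctrl.close_job())"
```

```text
the job is handed in; nothing more can be done
None
```

I pressed the panel shut, turned the latch a quarter turn clockwise to its stop and withdrew the finger. In the last pictures the panel stayed shut and the bottle, mouse and jar stood where they were; I handed the job in at about 11.6 s and got no verdict back.

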